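Check a warming pellet with a surface thermometer

TASK

Pull the warming drawer out to its stop. Then take the surface thermometer out of its leaning stand and, holding it upright, set its sprung sensor foot gently inside the raised ring in the middle of the steel pellet in the drawer, pressing until the foot is pushed in about half its travel. Finish while still holding it there, and leave the tin, the bowl and the kitchen timer where they stand.

Things in the scene. Friction and masses are not known exactly. Their poses are not given: they have to be found in the camera images.
- housing: fixed steel countertop warming drawer unit, 200 deep x 262 wide x 86 high; origin on the table, 100 behind its front plane, on the centre line of the drawer; x points to its back, the drawer opens along its -x. It reaches 155 to the right (-y) of the origin, where a column carries a small thermostat knob (not used), and 107 to the left
- drawer (a joint): how far the drawer is out: 0 shut, 0.14 m at its stop; it starts shut or up to 20 mm out, slides with about 2 N of friction (a little more when moved fast) and stays where it is left
- drawer_handle (a point): middle of the drawer's bar handle: a dark level bar 10 thick, free over 118 along the housing's y, centred 55 in front of the 68 high drawer front (so a 50 gap lies behind it) and 60 above the table; moves with the drawer. The unit's top is 26 higher than the bar's axis
- pellet: loose round steel warming pellet (a heat-retaining disc), 90 across and 16 thick, about 0.5 kg, lying flat somewhere on the drawer's floor, which is 20 above the table, behind the drawer front; origin in the middle of its underside, z up
- spot (a point): the marked spot: the centre of the pellet's top face (36 above the table), within a raised dark ring of 36 inner and 44 outer diameter, 2 high. The drawer's front edge is at 81 above the table and its side walls at 42
- stand: fixed bench stand: a base plate 110 x 74 x 8 with a rectangular cup on two cheeks; the cup leans 20 degrees, its top towards the stand's -x; the cup is 30 deep, inside 31.6 x 25.6, and the thermometer slides out of it along the lean. Origin in the middle of the base's underside. It may stand left or right of the drawer unit
- cup (a point): middle of the cup's floor, 62 above the table, where the bottom of the thermometer's handle rests at the start
- thermometer: loose surface thermometer, 142 long, 0.13 kg: white handle 30 (its x) x 24 (its y) x 100 (its z), dark display on the +x face, thin steel stem below. Origin in the middle of the handle's bottom, z up the handle (upright = z vertical). It starts in the cup, leaning 20 to 24 degrees with it (loose fit), x and y as the stand's; the upper 70 of the handle are free to grip across y
- sensor (a joint): how far the sprung sensor foot is pushed into the handle: 0 free, 0.014 m fully in (hard stop); force = 1.2 N + 300 N/m x travel, so 3.3 N at half travel
- sensor_face (a point): centre of the flat underside of the sensor foot (12 across), on the thermometer's axis, 42 below the handle's bottom when free; moves in with the foot
- tin_1: bystander: upright tin can, 75 across, 110 high, origin under its centre; stands on the side of the drawer unit where the stand is not
- bowl_1: bystander: round steel bowl, 134 across, 55 high, origin under its centre; left of the drawer unit
- kitchen_timer: bystander: round wind-up kitchen timer, 67 across, 54 high, origin under its centre; right of the drawer unit
There are look-alikes about, which are no part of the job. Several things have the shape of the thermometer; the one meant has the colours described above.

How it is judged (in metres and radians):
On the way, in this order (a step that is already met when the one before it is completed fails the run):
1. the drawer is pulled out to its stop (value of joint drawer above 0.13 m), for 0.2 s.
2. the thermometer is lifted out of its stand (distance between thermometer and cup above 0.06 m and contact force between thermometer and stand below 0.1 N), for 0.1 s.
At the end, for the whole second after the job is handed in: Drawer within 10 mm of its stop; gripper still holds the thermometer upright within 8 degrees, at rest, its foot within 12 mm of the ring's centre and pressed 2 to 12 mm in (0.8 to 8 N) on the pellet, which lies flat; the thermometer does not touch the drawer unit (value of joint drawer above 0.13 m and horizontal distance between sensor_face and spot below 0.012 m and angle between thermometer's own z axis and vertical below 0.14 rad and height (world z) of thermometer above 0.05 m and value of joint sensor between 0.002 and 0.012 m and contact force between thermometer and pellet between 0.8 and 8 N and contact force between thermometer and the fingers above 2 N and contact force between thermometer and housing below 0.3 N and linear speed of each of thermometer, pellet below 0.02 m/s and angle between pellet's own z axis and vertical below 0.05 rad); the arm keeps its last pose, push and grip.
It fails at once if the thermometer is pressed hard on the pellet (over 15 N) (contact force between thermometer and pellet above 15 N).
It fails at once if the tin is moved more than 30 mm (distance of tin_1 from where it was at the start of the episode above 0.03 m).
It fails at once if the bowl is moved more than 30 mm (distance of bowl_1 from where it was at the start of the episode above 0.03 m).
It fails at once if the kitchen timer is moved more than 30 mm (distance of kitchen_timer from where it was at the start of the episode above 0.03 m).
It also fails if it takes over 48 s, if anything falls off the work surface, if the arm or the gripper's body presses on something with over 40 N, if the wrist force passes 120 N, or if a joint passes its speed limit or range.

ROBOT

A 7-joint arm with a two-finger parallel gripper is mounted at the origin on a cart in front of the work surface, level with it; the furniture and walls round the work are solid. World frame = base frame: x ahead of the robot, y to its left, z up, the work surface at z = 0. Lengths are in m, angles in degrees, forces in N, time in s.
With the tool pointing down it reaches from about 0.425 to 0.825 m from the base axis. Payload 3.6 kg.
Tool frame: the origin (TCP) lies on the centre line of the jaws, within the pads' length; the fingertips stand 8 mm ahead of it and the grasp point (between the pads) lies 11 mm behind it; z points along the fingers, y is the line along which they close (so a half turn about z gives the same grasp; the last joint's range is limited). The gripper opens to 93 mm and grips with 3 to 60 N. Pads are 15 mm wide; open, the fingers measure 128 mm over their backs; the gripper's body (75 mm by 188 mm) begins 65 mm behind the grasp point.
Start: joints at [-70.789, 35.231, -0.722, 81.555, 0.464, 63.22, -2.315], TCP at [0.23, 0.608, 0.196] pointing down, gripper open.
Joint ranges: [-178.69, 178.69], [-17.37, 117.87], [-77.05, 75.6], [15.02, 138.74], [-78.02, 258.01], [0.78, 113.62], [-162.83, 162.83]. Speed limits (degrees/s): [159.86, 159.86, 180, 180, 180, 180, 180].

INTERFACE

Orientations are given as [roll, pitch, yaw] about the fixed x, y, z axes, in that order (R = Rz(yaw) Ry(pitch) Rx(roll)).
In Python, from rig import bot gives the robot as it stands.
- The arm moves only by the tool drive_tool, never from a script. Its argument "moves" is a list of rows, each an object of numbers: "x", "y", "z": the shift along the tool's x, y, z in m; "roll": the turn about the tool's z in degrees. In form: [{"x": .., "y": .., "z": .., "roll": ..}, ...]. A call has 1 to 5 rows; each row shifts and turns the commanded pose from where the row before left it, along the tool's axes as they then stand; what a row does not reach is not made up. A row lasts 1/8 s, in which the tool goes at most 62.5 mm and 10.7 degrees, less where a joint would pass 70% of its speed; a pose out of reach is approached as far as the arm can. A call is refused whole if a number of a shift passes 0.0625 or a number of a turn 10.7, either way. A call with a gripper value outside its range is refused whole. "claw" is the closure, from 0 (fully open) to 1 (shut), set as the call begins (left out, the last holds). The fingers move at their own pace and stop on an object; "force" is the grip in N (left out, the last holds). Time passes only in rows, so rows that do not move let the fingers close. It gives the time, the measured TCP pose, the force, the opening and the grip force at its end, in the units of the state.
- bot.get_obs(): the state, without advancing time (a new reading comes with each control period).
- bot.snapshot(name): name is "side" or "top"; returns the picture (384x512x3 uint8, red, green, blue); there is no depth.
- bot.calibration(name): a dict with "K" (3x3 intrinsics, pixels), "world_to_cam" (4x4, takes a point from world to camera coordinates). Camera axes: x right, y down, z forward; pixel columns grow to the right and rows downward; lengths in m; the calibration is good to about 2 mm. A picture is of the moment at which its call begins. calibration takes no time and is no camera call.
- bot.sign_off(): hands the job in; it is judged then, once.
The state is a dict: "clock": time; "joint_positions": joint angles; "qvel": joint speeds; "joint_efforts": joint torques, N m; "tcp_pos": TCP position; "ee_rot": TCP orientation; "force": force on the tool from outside, world axes, zero at the start; "wrist_torque": the same for the moment, N m; "grip_width": finger opening in m; "grasp_force": force on a finger pad.
Only numpy, scipy, OpenCV 4.12 (cv2) and the standard library are available. Lean on these libraries where they do the work, as an engineer would, in place of code of your own. Each camera call takes 0.05 s, during which the arm holds its last target. There are 200 camera calls.

## Working session

There is one attempt and no reset: what is moved stays moved. The work goes in short steps, Python scripts to look and compute and a tool call to move; the robot and the scene stay as the last step left them, time stands still between calls to the robot, and variables do not carry over. Pictures are saved under pics/ and viewed, at most 10 in all, crops included, and the job is handed in when it is done.

Besides the shell and the picture viewer there is one more tool, called after "Emit:" in YAML: its name, and indented under it one key for each argument. drive_tool: Moves the arm, as the interface text tells. Its arguments: {"type":"object","properties":{"moves":{"type":"array","items":{"type":"object","properties":{"x":{"type":"number"},"y":{"type":"number"},"z":{"type":"number"},"roll":{"type":"number"}}}},"claw":{"type":"number"},"force":{"type":"number"}},"required":["moves"]}

```bash
mkdir -p pics; python3 - <<'E'
from rig import bot
import cv2,numpy as np
for n in("side","top"):
    im=bot.snapshot(n); cv2.imwrite(f"pics/{n}0.png",cv2.resize(im[...,::-1],(800,600),interpolation=cv2.INTER_CUBIC)); 
    c=bot.calibration(n); print(n,np.round(c["K"],1).tolist(),np.round(c["world_to_cam"],4).tolist())
o=bot.get_obs(); print({k:np.round(v,3).tolist() for k,v in o.items()})
E
```

```text
side [[382.3, 0.0, 258.4], [0.0, 382.3, 190.7], [0.0, 0.0, 1.0]] [[-0.955, -0.2963, -0.012, 0.6047], [-0.152, 0.5238, -0.8381, 0.0485], [0.2546, -0.7986, -0.5453, 1.6363], [0.0, 0.0, 0.0, 1.0]]
top [[369.3, 0.0, 249.8], [0.0, 369.3, 197.5], [0.0, 0.0, 1.0]] [[-0.0162, -0.9999, -0.0028, 0.1828], [-0.9951, 0.0164, -0.0977, 0.5826], [0.0977, 0.0012, -0.9952, 1.3402], [0.0, 0.0, 0.0, 1.0]]
{'clock': 0.1, 'joint_positions': [-70.788, 35.284, -0.723, 81.629, 0.466, 63.219, -2.316], 'qvel': [-0.019, -0.17, 0.052, -0.078, -0.0, -0.023, -0.046], 'joint_efforts': [0.001, -46.004, 0.21, -16.624, -0.061, 0.017, 0.0], 'tcp_pos': [0.23, 0.607, 0.195], 'ee_rot': [-179.871, 0.003, 159.273], 'force': [0.356, 0.871, 0.269], 'wrist_torque': [-0.045, -0.081, 0.005], 'grasp_force': 0.0, 'grip_width': 0.093}
```

View pics/side0.png

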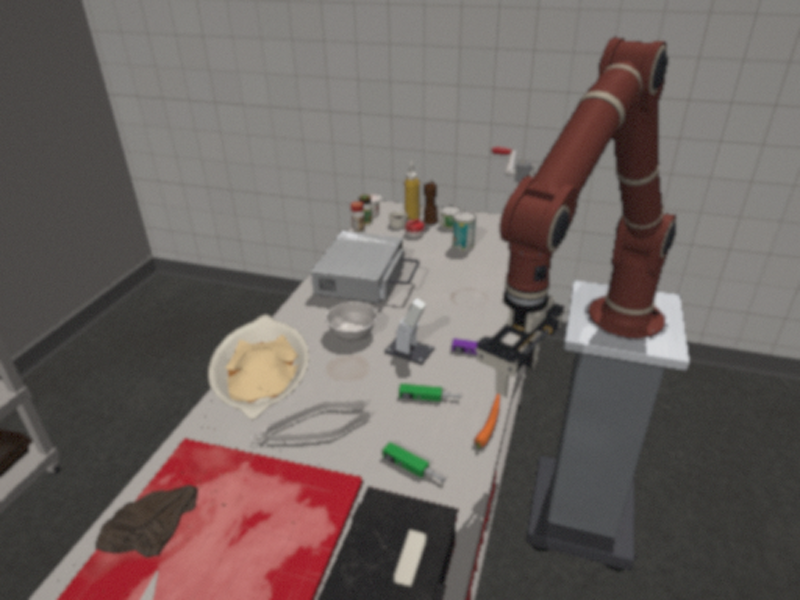

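View pics/top0.png

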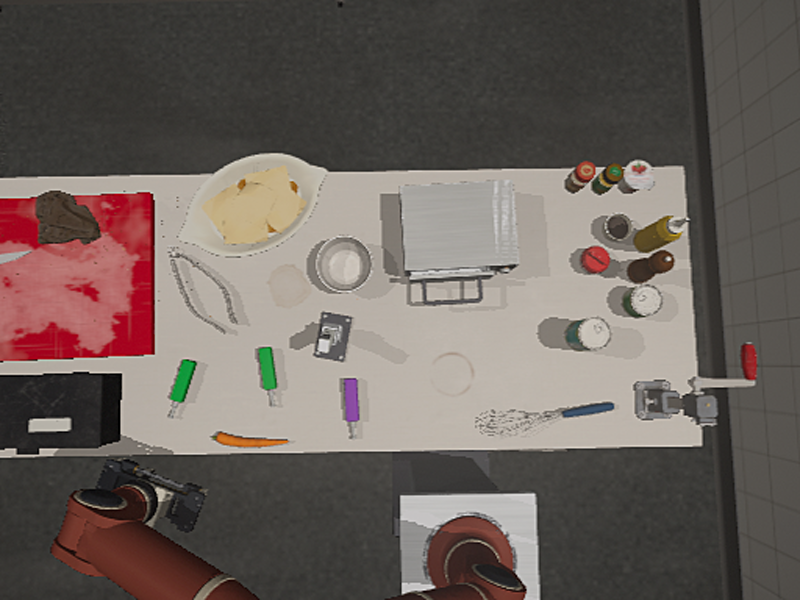

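The top view shows the unit at about (460,230) with its handle bar at (445,295) and the bowl at (343,263). The tin is at (592,334) and the red timer at (596,260).

Candidates for the thermometer:
- White one in the stand: top (325,338), side (410,325)
- Green look-alikes lying down: top (182,385) and (267,372)
- Purple look-alike: top (350,402)

I choose the white one in the stand and check it in a close crop.

```bash
python3 - <<'E'
from rig import bot
import cv2,numpy as np
im=bot.snapshot("top")[...,::-1]
a=cv2.resize(im[190:240,175:265],(800,444),interpolation=cv2.INTER_CUBIC)  # col 175+u/8.89,row 190+v/8.89
s=bot.snapshot("side")[...,::-1]
b=cv2.resize(s[180:240,230:310],(800,600),interpolation=cv2.INTER_CUBIC) # x10
c=cv2.resize(im[105:205,240:350],(660,600),interpolation=cv2.INTER_CUBIC) # x6
for n,i in zip("abc",(a,b,c)): cv2.imwrite(f"pics/crop_{n}.png",i)
E
```

```text
(no output)
```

View pics/crop_a.png

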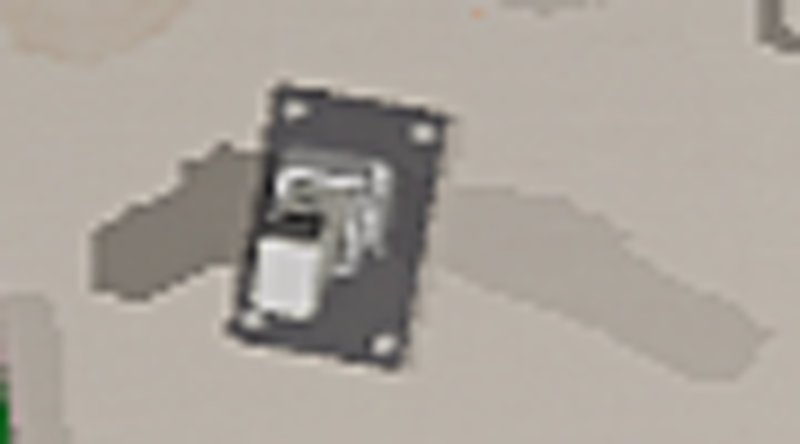

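View pics/crop_b.png

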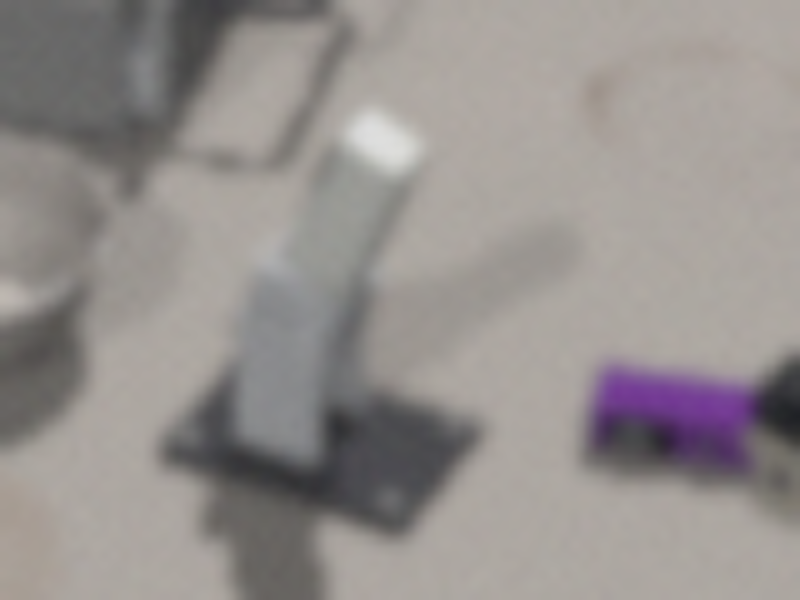

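View pics/crop_c.png

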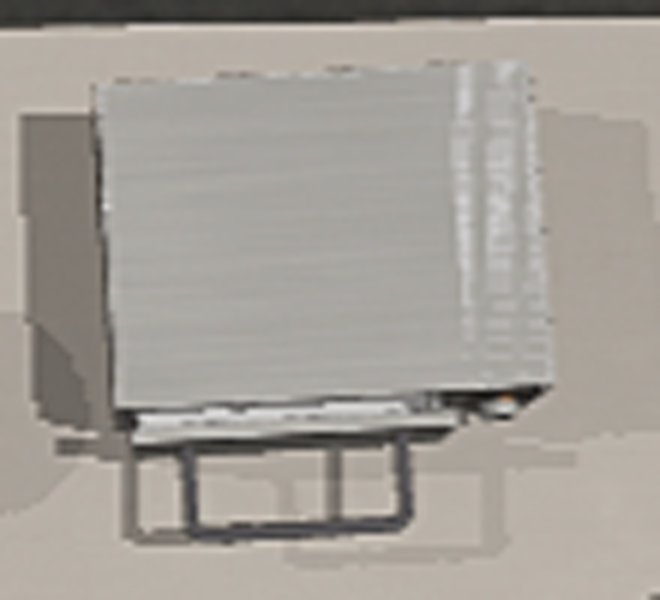

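The crops show the white thermometer with its dark display on the image-up face, leaning image-down toward the robot. The handle top is at about (285,278) in crop a, and the base corners are (275,88), (448,120), (398,368) and (230,330). The bar ends in crop c are (190,535) and (408,525). This is the right object.

```bash
cat > h.py <<'E'
from rig import bot
import numpy as np
def ray(n,u,v):
    c=bot.calibration(n);T=np.array(c["world_to_cam"]);R,t=T[:3,:3],T[:3,3]
    return -R.T@t, R.T@np.linalg.inv(c["K"])@[u,v,1]
def atz(n,u,v,z):
    o,d=ray(n,u,v); return (o+d*(z-o[2])/d[2])[:3]
def tri(p,q): # p on top, q on side
    o1,d1=ray("top",*p);o2,d2=ray("side",*q)
    s=np.linalg.lstsq(np.c_[d1,-d2],o2-o1,rcond=None)[0]
    a,b=o1+d1*s[0],o2+d2*s[1]; return (a+b)/2,np.linalg.norm(a-b)
def proj(n,p):
    c=bot.calibration(n);q=np.array(c["world_to_cam"])[:3]@np.r_[p,1];q=c["K"]@q;return q[:2]/q[2]
E
python3 - <<'E'
from h import *
np.set_printoptions(precision=4,suppress=True)
A=lambda u,v:((175+(u+.5)*90/800)-.5,(190+(v+.5)*50/444)-.5)
B=lambda u,v:(230+u/10-.45,180+v/10-.45)
C=lambda u,v:(240+(u+.5)/6-.5,105+(v+.5)/6-.5)
base=[atz("top",*A(*p),.008) for p in[(275,88),(448,120),(398,368),(230,330)]]
b=np.array(base);print("base",b,b.mean(0),np.linalg.norm(b-np.roll(b,-1,0),axis=1))
x=(b[0]+b[1]-b[2]-b[3]);print("stand yaw",np.degrees(np.arctan2(x[1],x[0])))
bs=np.array([atz("side",*B(*p),.008) for p in[(165,448),(400,530),(482,430)]]);print("side base",bs, np.linalg.norm(bs-np.roll(bs,-1,0),axis=1))
print("handle top",tri(A(287,278),B(383,140)))
h=np.array([atz("top",*C(*p),.086) for p in[(97,85),(530,62),(550,385),(115,410)]]);print("housing",h,np.linalg.norm(h-np.roll(h,-1,0),axis=1))
f=h[2]-h[3];print("yaw", np.degrees(np.arctan2(-f[0]*-1,-f[1]*1)))
k=np.array([atz("top",*C(*p),.06) for p in[(190,535),(408,525)]]);print("bar",k,k.mean(0))
E
```

```text
base [[0.5827 0.3401 0.008 ]
 [0.5679 0.267  0.008 ]
 [0.4637 0.289  0.008 ]
 [0.4808 0.3595 0.008 ]] [0.5238 0.3139 0.008 ] [0.0746 0.1065 0.0725 0.1038]
stand yaw -11.34653313857803
side base [[0.5779 0.3412 0.008 ]
 [0.4753 0.3639 0.008 ]
 [0.4611 0.2949 0.008 ]] [0.1051 0.0704 0.1257]
handle top (array([0.4962, 0.318 , 0.1539]), np.float64(0.0014118513517612323))
housing [[ 0.8664  0.147   0.086 ]
 [ 0.8762 -0.1151  0.086 ]
 [ 0.6783 -0.1197  0.086 ]
 [ 0.6675  0.1398  0.086 ]] [0.2623 0.198  0.2597 0.199 ]
yaw 2.37269048643028
bar [[ 0.5947  0.0953  0.06  ]
 [ 0.5986 -0.0365  0.06  ]] [0.5966 0.0294 0.06  ]
```

```bash
cat >> h.py <<'E'
def plan(target,yaw,n):
    o=bot.get_obs();p=np.array(o["tcp_pos"]);y0=o["ee_rot"][2]
    d=(np.array(target)-p)/n; dy=((yaw-y0+180)%360-180)/n
    print("at",np.round(p,4),np.round(o["ee_rot"],2),"t",o["clock"],"F",np.round(o["force"],1))
    for i in range(n):
        a=np.radians(y0+dy*i)
        print({"x":round(np.cos(a)*d[0]+np.sin(a)*d[1],4),"y":round(np.sin(a)*d[0]-np.cos(a)*d[1],4),"z":round(-d[2],4),"roll":round(-dy,2)})
E
python3 -c "
from h import *
plan([.597,.027,.16],92,15)"
```

```text
at [0.2299 0.6075 0.1948] [-179.91    0.    159.28] t 0.2 F [0.2 1.  0.2]
{'x': np.float64(-0.0366), 'y': np.float64(-0.0275), 'z': np.float64(0.0023), 'roll': np.float64(4.49)}
{'x': np.float64(-0.0386), 'y': np.float64(-0.0246), 'z': np.float64(0.0023), 'roll': np.float64(4.49)}
{'x': np.float64(-0.0404), 'y': np.float64(-0.0215), 'z': np.float64(0.0023), 'roll': np.float64(4.49)}
{'x': np.float64(-0.042), 'y': np.float64(-0.0183), 'z': np.float64(0.0023), 'roll': np.float64(4.49)}
{'x': np.float64(-0.0433), 'y': np.float64(-0.0149), 'z': np.float64(0.0023), 'roll': np.float64(4.49)}
{'x': np.float64(-0.0443), 'y': np.float64(-0.0115), 'z': np.float64(0.0023), 'roll': np.float64(4.49)}
{'x': np.float64(-0.0451), 'y': np.float64(-0.008), 'z': np.float64(0.0023), 'roll': np.float64(4.49)}
{'x': np.float64(-0.0456), 'y': np.float64(-0.0044), 'z': np.float64(0.0023), 'roll': np.float64(4.49)}
{'x': np.float64(-0.0458), 'y': np.float64(-0.0009), 'z': np.float64(0.0023), 'roll': np.float64(4.49)}
{'x': np.float64(-0.0457), 'y': np.float64(0.0027), 'z': np.float64(0.0023), 'roll': np.float64(4.49)}
{'x': np.float64(-0.0454), 'y': np.float64(0.0063), 'z': np.float64(0.0023), 'roll': np.float64(4.49)}
{'x': np.float64(-0.0447), 'y': np.float64(0.0098), 'z': np.float64(0.0023), 'roll': np.float64(4.49)}
{'x': np.float64(-0.0438), 'y': np.float64(0.0133), 'z': np.float64(0.0023), 'roll': np.float64(4.49)}
{'x': np.float64(-0.0426), 'y': np.float64(0.0167), 'z': np.float64(0.0023), 'roll': np.float64(4.49)}
{'x': np.float64(-0.0412), 'y': np.float64(0.0199), 'z': np.float64(0.0023), 'roll': np.float64(4.49)}
```

Emit:
drive_tool:
  moves:
    - {"x": -0.0366,"y": -0.0275,"z": -0.006,"roll": 4.5}
    - {"x": -0.0386,"y": -0.0246,"z": -0.006,"roll": 4.5}
    - {"x": -0.0404,"y": -0.0215,"z": -0.006,"roll": 4.5}
    - {"x": -0.042,"y": -0.0183,"z": -0.006,"roll": 4.5}
    - {"x": -0.0433,"y": -0.0149,"z": -0.006,"roll": 4.5}

```text
clock: 0.82
tcp_pos: [0.3529, 0.4129, 0.2257]
ee_rot: [-180.0, 0.0, 136.6]
force: [0.8, -0.2, -0.4]
grip_width: 0.0927
grasp_force: 0.0
```

Emit:
drive_tool:
  moves:
    - {"x": -0.0443,"y": -0.0115,"z": 0,"roll": 4.5}
    - {"x": -0.0451,"y": -0.008,"z": 0,"roll": 4.5}
    - {"x": -0.0456,"y": -0.0044,"z": 0,"roll": 4.5}
    - {"x": -0.0458,"y": -0.0009,"z": 0,"roll": 4.5}
    - {"x": -0.0457,"y": 0.0027,"z": 0,"roll": 4.5}

```text
clock: 1.45
tcp_pos: [0.4748, 0.2194, 0.2256]
ee_rot: [180.0, -0.0, 114.1]
force: [0.2, 0.6, -0.6]
grip_width: 0.0932
grasp_force: 0.0
```

Emit:
drive_tool:
  moves:
    - {"x": -0.0454,"y": 0.0063,"z": 0.013,"roll": 4.5}
    - {"x": -0.0447,"y": 0.0098,"z": 0.013,"roll": 4.5}
    - {"x": -0.0438,"y": 0.0133,"z": 0.013,"roll": 4.5}
    - {"x": -0.0426,"y": 0.0167,"z": 0.013,"roll": 4.5}
    - {"x": -0.0412,"y": 0.0199,"z": 0.013,"roll": 4.5}
  claw: 0.55

```text
clock: 2.08
tcp_pos: [0.5967, 0.0258, 0.16]
ee_rot: [-180.0, -0.0, 91.7]
force: [0.4, -0.1, -0.2]
grip_width: 0.0472
grasp_force: 0.0
```

```bash
python3 -c "
from h import *
plan([.597,.027,.049],92,3);print(bot.get_obs()['grip_width'])"
```

```text
at [0.5967 0.0258 0.16  ] [-1.7999e+02 -2.0000e-02  9.1650e+01] t 2.075 F [ 0.4 -0.1 -0.2]
{'x': np.float64(0.0004), 'y': np.float64(0.0001), 'z': np.float64(0.037), 'roll': np.float64(-0.12)}
{'x': np.float64(0.0004), 'y': np.float64(0.0001), 'z': np.float64(0.037), 'roll': np.float64(-0.12)}
{'x': np.float64(0.0004), 'y': np.float64(0.0001), 'z': np.float64(0.037), 'roll': np.float64(-0.12)}
0.04723439292444413
```

Emit:
drive_tool:
  moves:
    - {"x": 0,"y": 0,"z": 0.03}
    - {"x": 0,"y": 0,"z": 0.03}
    - {"x": 0,"y": 0,"z": 0.03}
    - {"x": 0,"y": 0,"z": 0.02}

```text
invalid input at $.moves[0]: expected keys x, y, z, roll
```

Emit:
drive_tool:
  moves:
    - {"x": 0}
    - {"x": 0}
    - {"x": 0}
    - {"x": 0}
  claw: 1
  force: 20

```text
invalid input at $.moves[0]: expected keys x, y, z, roll
```

Emit:
drive_tool:
  moves:
    - {"x": 0,"y": 0,"z": 0.03,"roll": 0}
    - {"x": 0,"y": 0,"z": 0.03,"roll": 0}
    - {"x": 0,"y": 0,"z": 0.03,"roll": 0}
    - {"x": 0,"y": 0,"z": 0.02,"roll": 0}

```text
clock: 2.58
tcp_pos: [0.5952, 0.027, 0.0488]
ee_rot: [-179.9, -0.0, 91.8]
force: [-0.2, 0.2, -0.0]
grip_width: 0.0418
grasp_force: 0.0
```

Emit:
drive_tool:
  moves:
    - {"x": 0,"y": 0,"z": 0,"roll": 0}
    - {"x": 0,"y": 0,"z": 0,"roll": 0}
    - {"x": 0,"y": 0,"z": 0,"roll": 0}
    - {"x": 0,"y": 0,"z": 0,"roll": 0}
  claw: 1
  force: 20

```text
clock: 3.08
tcp_pos: [0.5966, 0.0268, 0.0514]
ee_rot: [179.9, -0.0, 91.8]
force: [-1.0, -0.0, -0.1]
grip_width: 0.0065
grasp_force: 0.0
```

```bash
python3 - <<'E'
from rig import bot
import cv2,numpy as np
im=bot.snapshot("top")[...,::-1]
s=bot.snapshot("side")[...,::-1]
a=cv2.resize(im[130:230,230:330],(400,400),interpolation=cv2.INTER_CUBIC)
b=cv2.resize(s[140:240,210:310],(400,400),interpolation=cv2.INTER_CUBIC)
cv2.imwrite("pics/d.png",np.hstack([a,b]))
o=bot.get_obs();print(o["grip_width"],o["grasp_force"])
E
```

```text
0.0013191564638050227 0.0
```

View pics/d.png

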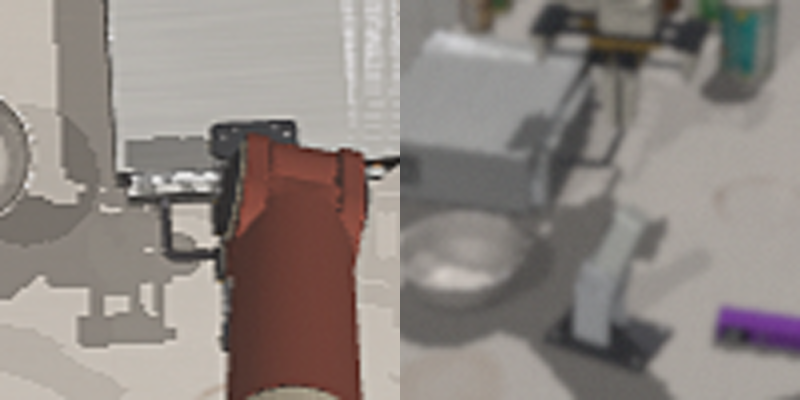

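```bash
python3 - <<'E'
from h import *
print(tri((271.3,193.8),(257.8,195.8)), atz("side",257.8,195.8,.06), atz("side",272,155,.06),atz("top",271.3,193.8,.06))
for p in([.595,.095,.06],[.597,.027,.06],[.597,.027,.04]): print(proj("side",p),proj("top",p))
o=bot.get_obs();print(o['tcp_pos'],o['grip_width'],o['force'])
E
```

```text
(array([ 0.60556553,  0.09086294, -0.02306769]), np.float64(0.004400250376886696)) [0.56987074 0.20921836 0.06      ] [ 0.61010319 -0.15497381  0.06      ] [0.59451081 0.09510483 0.06      ]
[260.07380284 181.01092789] [271.32596531 193.66537674]
[264.04069377 173.39626548] [290.06904827 192.80956764]
[264.05754989 177.17690119] [289.49448406 193.40885884]
[0.59634042 0.02688542 0.0510862 ] 0.0013191564638050227 [-0.19798827  0.2830771  -0.89858282]
```

```bash
python3 - <<'E'
from h import *
import cv2
s=bot.snapshot("side")[...,::-1]
b=cv2.resize(s[135:205,225:315],(800,622),interpolation=cv2.INTER_CUBIC)[:600]
cv2.imwrite("pics/e.png",b)
o=bot.get_obs();print(o["grip_width"],o["grasp_force"],o['clock'])
E
```

```text
0.0007040606538470089 0.0 3.225
```

View pics/e.png

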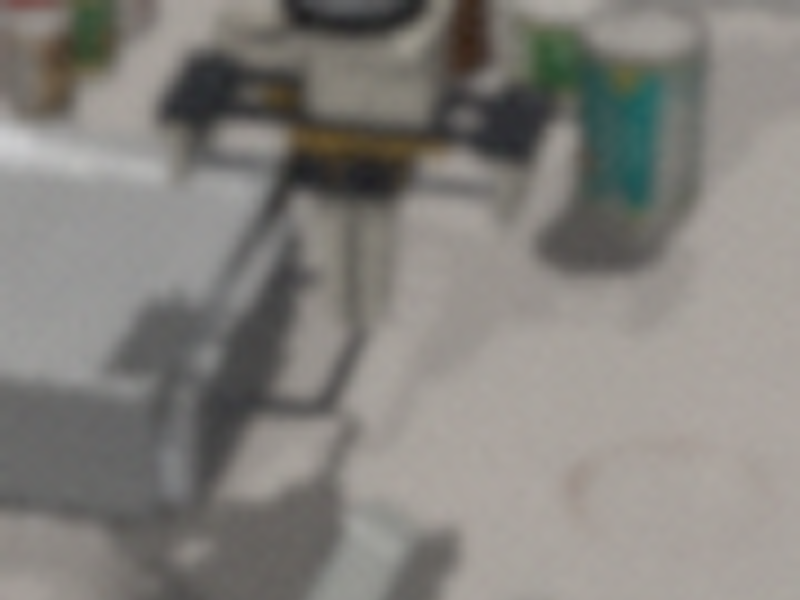

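Emit:
drive_tool:
  moves:
    - {"x": 0,"y": -0.01,"z": 0,"roll": 0}
    - {"x": 0,"y": -0.01,"z": 0,"roll": 0}
    - {"x": 0,"y": -0.01,"z": 0,"roll": 0}

```text
clock: 3.6
tcp_pos: [0.5649, 0.0258, 0.0505]
ee_rot: [-180.0, -0.0, 91.8]
force: [1.3, 0.1, -0.5]
grip_width: 0.0003
grasp_force: 0.0
```

```bash
python3 - <<'E'
from h import *
import cv2
im=bot.snapshot("top")[...,::-1]
s=bot.snapshot("side")[...,::-1]
a=cv2.resize(im[130:230,230:330],(400,400),interpolation=cv2.INTER_CUBIC)
b=cv2.resize(s[150:200,240:290],(400,400),interpolation=cv2.INTER_CUBIC)
cv2.imwrite("pics/f.png",np.hstack([a,b]))
for n in("side","top"):print(n,[np.round(proj(n,[x,.095,.06]),1) for x in(.56,.597)])
o=bot.get_obs();print(o["grip_width"],o["force"],o['clock'],o['tcp_pos'])
E
```

```text
side [array([267.7, 182.2]), array([259.6, 180.9])]
top [array([271.5, 203.3]), array([271.3, 193.1])]
0.0003073008412197149 [-0.41245841  0.55055009  0.50548197] 3.7 [0.56432987 0.02582872 0.0505554 ]
```

View pics/f.png

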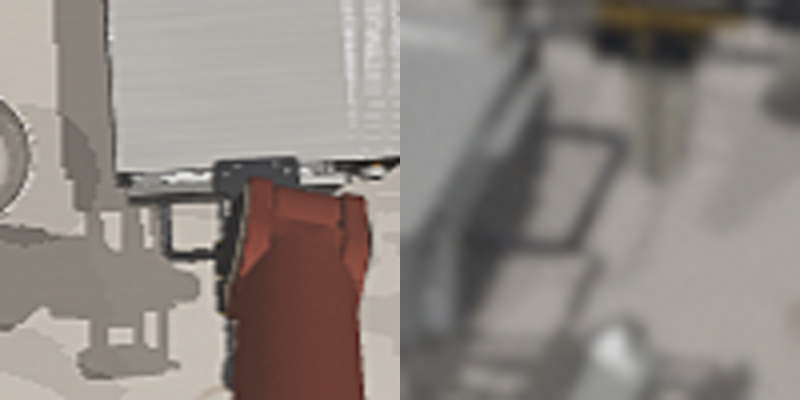

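```bash
python3 - <<'E'
from h import *
for z in(.0425,.06,.07,.1):print(z,np.round(proj("side",[.5645,.0258,z]),1))
print(np.round(proj("side",[.598,-.0365,.06]),1),np.round(proj("side",[.594,.095,.06]),1))
o=bot.get_obs();print(o)
E
```

```text
0.0425 [271.  177.6]
0.06 [271.  174.3]
0.07 [271.  172.4]
0.1 [271.1 166.6]
[267.7 166.7] [260.3 181. ]
{'clock': 3.7, 'joint_positions': array([-15.45556678,  39.14847097,  16.85895179, 104.94785881,
       -17.12897798,  38.49685708,  13.10814891]), 'qvel': array([ 0.09225897,  0.57384301, -0.02375524, -2.31262334, -0.11028592,
       -0.2085475 , -0.10557814]), 'joint_efforts': array([-4.03483515e-02, -4.24363267e+01,  3.64055023e+00, -1.08803013e+01,
       -3.67310503e-02,  3.20783991e-02,  9.91913112e-03]), 'tcp_pos': array([0.56432987, 0.02582872, 0.0505554 ]), 'ee_rot': array([-1.79894540e+02, -1.28949291e-02,  9.17578397e+01]), 'force': array([-0.41245841,  0.55055009,  0.50548197]), 'wrist_torque': array([-0.06666175,  0.11755713, -0.02539988]), 'grasp_force': 0.0, 'grip_width': 0.0003073008412197149}
```

The fingertips project about 25 mm higher than the reported TCP implies, so they passed over the bar, which hasn't moved. I'll go back and reach lower.

Emit:
drive_tool:
  moves:
    - {"x": 0,"y": 0.0,"z": -0.045,"roll": 0}
    - {"x": 0,"y": 0.015,"z": 0,"roll": 0}
    - {"x": 0,"y": 0.016,"z": 0,"roll": 0}
    - {"x": 0,"y": 0,"z": 0.0,"roll": 0}
  claw: 0.55

```text
clock: 4.2
tcp_pos: [0.598, 0.0269, 0.0956]
ee_rot: [179.9, 0.0, 91.8]
force: [0.0, -0.6, -0.1]
grip_width: 0.0359
grasp_force: 0.0
```

Emit:
drive_tool:
  moves:
    - {"x": 0,"y": 0,"z": 0.03,"roll": 0}
    - {"x": 0,"y": 0,"z": 0.015,"roll": 0}
    - {"x": 0,"y": 0,"z": 0.01,"roll": 0}
    - {"x": 0,"y": 0,"z": 0.01,"roll": 0}
    - {"x": 0,"y": 0,"z": 0,"roll": 0}

```text
clock: 4.82
tcp_pos: [0.5966, 0.0268, 0.03]
ee_rot: [-179.9, 0.0, 91.8]
force: [-0.2, -0.1, 0.7]
grip_width: 0.042
grasp_force: 0.0
```

Emit:
drive_tool:
  moves:
    - {"x": 0,"y": 0,"z": 0,"roll": 0}
    - {"x": 0,"y": 0,"z": 0,"roll": 0}
    - {"x": 0,"y": 0,"z": 0,"roll": 0}
    - {"x": 0,"y": 0,"z": 0,"roll": 0}
  claw: 1
  force: 20

```text
clock: 5.32
tcp_pos: [0.5974, 0.0268, 0.0308]
ee_rot: [179.9, 0.0, 91.8]
force: [1.2, -0.2, 0.7]
grip_width: 0.0091
grasp_force: 20.0
```

Emit:
drive_tool:
  moves:
    - {"x": 0,"y": -0.01,"z": 0,"roll": 0}
    - {"x": 0,"y": -0.02,"z": 0,"roll": 0}
    - {"x": 0,"y": -0.025,"z": 0,"roll": 0}
    - {"x": 0,"y": -0.025,"z": 0,"roll": 0}
    - {"x": 0,"y": -0.02,"z": 0,"roll": 0}

```text
clock: 5.95
tcp_pos: [0.497, 0.0226, 0.0308]
ee_rot: [179.9, 0.1, 91.7]
force: [3.5, -1.5, -5.6]
grip_width: 0.009
grasp_force: 20.0
```

Emit:
drive_tool:
  moves:
    - {"x": 0,"y": -0.008,"z": 0,"roll": 0}
    - {"x": 0,"y": -0.006,"z": 0,"roll": 0}
    - {"x": 0,"y": -0.004,"z": 0,"roll": 0}

```text
clock: 6.32
tcp_pos: [0.4801, 0.022, 0.0308]
ee_rot: [179.9, 0.1, 91.7]
force: [1.6, -3.9, -1.0]
grip_width: 0.0094
grasp_force: 20.0
```

Emit:
drive_tool:
  moves:
    - {"x": 0,"y": -0.004,"z": 0,"roll": 0}
    - {"x": 0,"y": -0.004,"z": 0,"roll": 0}

```text
clock: 6.58
tcp_pos: [0.4723, 0.0216, 0.0308]
ee_rot: [179.9, 0.1, 91.7]
force: [1.9, -4.9, -0.6]
grip_width: 0.0094
grasp_force: 20.0
```

Emit:
drive_tool:
  moves:
    - {"x": 0,"y": -0.003,"z": 0,"roll": 0}
    - {"x": 0,"y": 0,"z": 0,"roll": 0}

```text
clock: 6.82
tcp_pos: [0.4685, 0.0215, 0.0308]
ee_rot: [180.0, 0.1, 91.7]
force: [0.4, -4.8, 0.6]
grip_width: 0.0088
grasp_force: 20.0
```

Emit:
drive_tool:
  moves:
    - {"x": 0,"y": -0.004,"z": 0,"roll": 0}
    - {"x": 0,"y": -0.003,"z": 0,"roll": 0}
    - {"x": 0,"y": 0,"z": 0,"roll": 0}

```text
clock: 7.2
tcp_pos: [0.468, 0.0214, 0.0309]
ee_rot: [179.3, 0.2, 91.7]
force: [9.7, -5.0, -10.3]
grip_width: 0.0091
grasp_force: 20.0
```

At the stop: the bar moved 129 mm and the force rose to 10 N. Releasing and lifting.

Emit:
drive_tool:
  moves:
    - {"x": 0,"y": 0.006,"z": 0,"roll": 0}
    - {"x": 0,"y": 0,"z": 0,"roll": 0}
    - {"x": 0,"y": 0,"z": 0,"roll": 0}
  claw: 0.55

```text
clock: 7.58
tcp_pos: [0.4659, 0.0236, 0.0304]
ee_rot: [-179.9, -0.1, 91.8]
force: [0.5, 0.5, 0.1]
grip_width: 0.0346
grasp_force: 0.0
```

Emit:
drive_tool:
  moves:
    - {"x": 0,"y": 0,"z": -0.03,"roll": 0}
    - {"x": 0,"y": 0,"z": -0.04,"roll": 0}
    - {"x": 0,"y": 0,"z": -0.05,"roll": 0}
    - {"x": 0,"y": 0,"z": -0.05,"roll": 0}
  claw: 0

```text
clock: 8.07
tcp_pos: [0.4657, 0.0233, 0.2018]
ee_rot: [-179.9, -0.0, 91.8]
force: [1.4, 1.2, -0.3]
grip_width: 0.0747
grasp_force: 0.0
```

```bash
python3 -c "
from h import *
plan([.504,.3164,.195],168.7,8)"
```

```text
at [0.4657 0.0233 0.2018] [-1.7988e+02 -3.0000e-02  9.1800e+01] t 8.075 F [ 1.4  1.2 -0.3]
{'x': np.float64(0.0365), 'y': np.float64(0.0059), 'z': np.float64(0.0009), 'roll': np.float64(-9.61)}
{'x': np.float64(0.035), 'y': np.float64(0.0119), 'z': np.float64(0.0009), 'roll': np.float64(-9.61)}
{'x': np.float64(0.0325), 'y': np.float64(0.0176), 'z': np.float64(0.0009), 'roll': np.float64(-9.61)}
{'x': np.float64(0.0291), 'y': np.float64(0.0228), 'z': np.float64(0.0009), 'roll': np.float64(-9.61)}
{'x': np.float64(0.0249), 'y': np.float64(0.0273), 'z': np.float64(0.0009), 'roll': np.float64(-9.61)}
{'x': np.float64(0.02), 'y': np.float64(0.0311), 'z': np.float64(0.0009), 'roll': np.float64(-9.61)}
{'x': np.float64(0.0145), 'y': np.float64(0.034), 'z': np.float64(0.0009), 'roll': np.float64(-9.61)}
{'x': np.float64(0.0086), 'y': np.float64(0.0359), 'z': np.float64(0.0009), 'roll': np.float64(-9.61)}
```

Emit:
drive_tool:
  moves:
    - {"x": 0.0365,"y": 0.0059,"z": 0,"roll": -9.6}
    - {"x": 0.035,"y": 0.0119,"z": 0,"roll": -9.6}
    - {"x": 0.0325,"y": 0.0176,"z": 0,"roll": -9.6}
    - {"x": 0.0291,"y": 0.0228,"z": 0,"roll": -9.6}
    - {"x": 0.0249,"y": 0.0273,"z": 0,"roll": -9.6}

```text
clock: 8.7
tcp_pos: [0.4899, 0.2072, 0.2003]
ee_rot: [-179.9, -0.1, 140.1]
force: [0.2, 0.4, 0.3]
grip_width: 0.0932
grasp_force: 0.0
```

Emit:
drive_tool:
  moves:
    - {"x": 0.02,"y": 0.0311,"z": 0,"roll": -9.6}
    - {"x": 0.0145,"y": 0.034,"z": 0,"roll": -9.6}
    - {"x": 0.0086,"y": 0.0359,"z": 0,"roll": -9.6}
    - {"x": 0,"y": 0,"z": 0,"roll": 0}

```text
clock: 9.2
tcp_pos: [0.5034, 0.3195, 0.1997]
ee_rot: [179.9, -0.2, 168.9]
force: [-0.3, -0.3, -0.7]
grip_width: 0.093
grasp_force: 0.0
```

```bash
python3 - <<'E'
from h import *
import cv2
plan([.504,.3164,.1],168.7,3)
im=bot.snapshot("top")[...,::-1]
s=bot.snapshot("side")[...,::-1]
a=cv2.resize(im[145:215,230:330],(400,280),interpolation=cv2.INTER_CUBIC)
a2=cv2.resize(im[180:250,160:260],(400,280),interpolation=cv2.INTER_CUBIC)
b=cv2.resize(s[140:240,230:300],(392,560),interpolation=cv2.INTER_CUBIC)
cv2.imwrite("pics/g.png",np.hstack([np.vstack([a,a2]),b]))
print(np.round(proj("side",[.504,.3164,.195]),1),np.round(proj("top",[.504,.3164,.195]),1))
E
```

```text
at [0.5034 0.3195 0.1997] [179.95  -0.18 168.9 ] t 9.2 F [-0.3 -0.3 -0.7]
{'x': np.float64(-0.0004), 'y': np.float64(-0.001), 'z': np.float64(0.0332), 'roll': np.float64(0.07)}
{'x': np.float64(-0.0004), 'y': np.float64(-0.001), 'z': np.float64(0.0332), 'roll': np.float64(0.07)}
{'x': np.float64(-0.0004), 'y': np.float64(-0.001), 'z': np.float64(0.0332), 'roll': np.float64(0.07)}
[265.8 183.7] [205.9 218.2]
```

View pics/g.png

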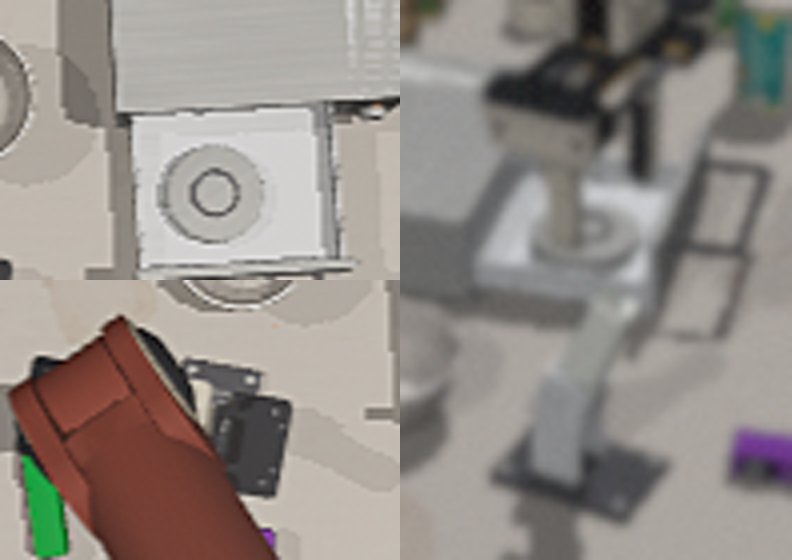

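The pellet ring centre is at top px (283.1,192.6). Again the fingertips sit about 30 mm higher than reported, so I'll lower to TCP z ≈ 0.09.

Emit:
drive_tool:
  moves:
    - {"x": -0.001,"y": -0.003,"z": 0.03,"roll": 0}
    - {"x": 0,"y": 0,"z": 0.03,"roll": 0}
    - {"x": 0,"y": 0,"z": 0.03,"roll": 0}
    - {"x": 0,"y": 0,"z": 0.02,"roll": 0}

```text
clock: 9.8
tcp_pos: [0.5054, 0.3099, 0.0893]
ee_rot: [-179.8, -0.1, 168.4]
force: [-0.0, -0.6, -0.2]
grip_width: 0.0932
grasp_force: 0.0
```

Emit:
drive_tool:
  moves:
    - {"x": 0,"y": 0,"z": 0,"roll": 0}
    - {"x": 0,"y": 0,"z": 0,"roll": 0}
    - {"x": 0,"y": 0,"z": 0,"roll": 0}
    - {"x": 0,"y": 0,"z": 0,"roll": 0}
    - {"x": 0,"y": 0,"z": 0,"roll": 0}
  claw: 1
  force: 10

```text
clock: 10.42
tcp_pos: [0.5061, 0.3129, 0.091]
ee_rot: [180.0, 0.0, 168.6]
force: [0.8, -0.5, -0.1]
grip_width: 0.0476
grasp_force: 0.0
```

Emit:
drive_tool:
  moves:
    - {"x": 0.002,"y": 0.003,"z": 0,"roll": 0}
    - {"x": 0,"y": 0,"z": 0,"roll": 0}
    - {"x": 0,"y": 0,"z": 0,"roll": 0}
    - {"x": 0,"y": 0,"z": 0,"roll": 0}

```text
clock: 10.92
tcp_pos: [0.5044, 0.3167, 0.0905]
ee_rot: [180.0, -0.0, 168.6]
force: [-0.5, 1.0, 0.9]
grip_width: 0.0242
grasp_force: 10.0
```

Emit:
drive_tool:
  moves:
    - {"x": 0.0036,"y": 0,"z": -0.01,"roll": 0}
    - {"x": 0.0054,"y": 0,"z": -0.0145,"roll": 0}
    - {"x": 0.0054,"y": 0,"z": -0.0145,"roll": 0}
    - {"x": 0.0054,"y": 0,"z": -0.0145,"roll": 0}
    - {"x": 0.001,"y": 0,"z": -0.003,"roll": 0}

```text
clock: 11.55
tcp_pos: [0.4843, 0.3205, 0.1487]
ee_rot: [179.9, 0.1, 168.6]
force: [0.3, -0.3, -1.6]
grip_width: 0.024
grasp_force: 10.0
```

```bash
python3 - <<'E'
from h import *
import cv2
s=bot.snapshot("side")[...,::-1]
im=bot.snapshot("top")[...,::-1]
cv2.imwrite("pics/h_raw.png",s)
# ring
r=im[150:215,255:315]; g=cv2.cvtColor(r,cv2.COLOR_BGR2GRAY)
c=cv2.HoughCircles(cv2.resize(g,None,fx=6,fy=6,interpolation=cv2.INTER_CUBIC),cv2.HOUGH_GRADIENT,1,100,param1=80,param2=20,minRadius=24,maxRadius=50)
print("ring",None if c is None else [((q[0]+.5)/6-.5+255,(q[1]+.5)/6-.5+150,q[2]/6) for q in c[0]][:3])
for p in((283.1,192.6),):print(atz("top",*p,.037))
# white handle pixels in side: print orientation of bright/unsaturated blob near expected
o=bot.get_obs();print(o['tcp_pos'],o['force'],o['grip_width'],o['wrist_torque'])
for z in(.1,.15,.17,.2):print(np.round(proj('side',[.484,.32,z]),1))
E
```

```text
ring [(np.float32(283.33334), np.float32(192.5), np.float32(6.2833333)), (np.float32(269.33334), np.float32(204.66667), np.float32(7.116667))]
[0.60071146 0.05017452 0.037     ]
[0.48420278 0.32013009 0.1475916 ] [ 0.07427478  0.37579303 -2.08554533] 0.02400675676643128 [ 0.03530831  0.00647532 -0.00293636]
[270.6 206.2]
[270.7 195.2]
[270.7 190.7]
[270.7 183.8]
```

Emit:
drive_tool:
  moves:
    - {"x": -0.008,"y": 0,"z": -0.001,"roll": 0}
    - {"x": -0.01,"y": 0,"z": -0.003,"roll": 0}
    - {"x": -0.01,"y": 0,"z": -0.002,"roll": 0}
    - {"x": -0.01,"y": 0,"z": -0.002,"roll": 0}
    - {"x": -0.01,"y": 0,"z": -0.001,"roll": 0}
  force: 6

```text
clock: 12.28
tcp_pos: [0.5319, 0.3104, 0.156]
ee_rot: [-180.0, -0.0, 168.6]
force: [-0.9, -0.0, -1.3]
grip_width: 0.0241
grasp_force: 6.0
```

```bash
python3 - <<'E'
from h import *
import cv2
s=bot.snapshot("side")[...,::-1]
o=bot.get_obs();print(o['tcp_pos'],o['force'],o['grip_width'])
p=o['tcp_pos'];print(np.round(proj('side',p),1))
old=cv2.imread("pics/h_raw.png")
cr=lambda i:cv2.resize(i[150:240,235:295],(400,600),interpolation=cv2.INTER_CUBIC)
cv2.imwrite("pics/i.png",np.hstack([cr(old),cr(s)]))
E
```

```text
[0.53372801 0.30974216 0.15611571] [ 1.40201773 -1.08424635 -1.18303328] 0.02402897790592134
[258.7 190.4]
```

View pics/i.png

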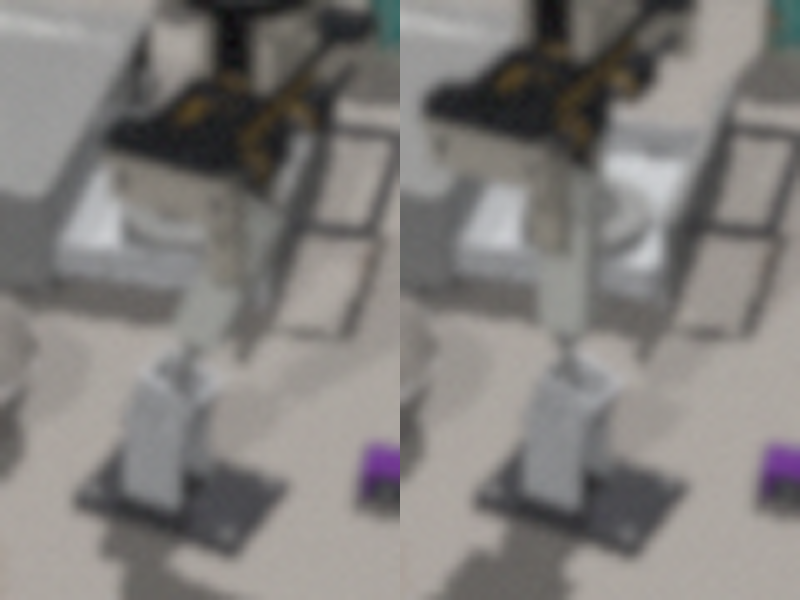

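The handle now hangs practically vertical in the right half: handle centre column is about 564 and the stem about 569, just above the cup. I'll tighten the grip, lift out and check the tilt numerically.

Emit:
drive_tool:
  moves:
    - {"x": 0,"y": 0,"z": 0,"roll": 0}
    - {"x": 0,"y": 0,"z": -0.015,"roll": 0}
    - {"x": 0,"y": 0,"z": -0.03,"roll": 0}
    - {"x": 0,"y": 0,"z": -0.03,"roll": 0}
    - {"x": 0,"y": 0,"z": 0,"roll": 0}
  force: 30

```text
clock: 12.95
tcp_pos: [0.5329, 0.3121, 0.2347]
ee_rot: [179.7, 0.3, 168.6]
force: [-0.2, -0.3, -1.1]
grip_width: 0.0241
grasp_force: 30.0
```

```bash
python3 - <<'E'
from h import *
import cv2
s=bot.snapshot("side"); cv2.imwrite("pics/j_raw.png",s[...,::-1])
o=bot.get_obs();p=np.array(o['tcp_pos']);print(p,o['force'],o['grip_width'],o['clock'])
print([np.round(proj('side',p+[0,0,z]),1) for z in(.04,-.04,-.075)])
g=cv2.cvtColor(s,cv2.COLOR_RGB2GRAY)
for r in range(160,206): print(r,g[r,246:276].tolist())
plan([.6,.05,.225],168.7,7)
E
```

```text
[0.53167471 0.31130007 0.2324759 ] [-0.13660553  0.40588827 -1.33889569] 0.02359296050872427 13.0
[array([258.7, 163.5]), array([259. , 182.4]), array([259.1, 190.4])]
160 [154, 154, 155, 152, 151, 146, 134, 116, 107, 106, 108, 106, 101, 107, 119, 122, 120, 115, 124, 145, 160, 164, 166, 166, 166, 165, 165, 167, 164, 166]
161 [154, 154, 155, 153, 149, 137, 119, 109, 109, 109, 106, 105, 100, 106, 120, 123, 119, 113, 124, 145, 161, 167, 165, 166, 167, 166, 167, 166, 164, 165]
162 [154, 155, 153, 151, 144, 126, 108, 107, 114, 117, 113, 108, 99, 105, 117, 124, 119, 114, 124, 146, 161, 164, 166, 166, 166, 168, 167, 167, 165, 166]
163 [153, 154, 154, 148, 137, 114, 101, 107, 118, 122, 121, 111, 102, 108, 119, 125, 118, 115, 126, 149, 162, 166, 168, 168, 168, 167, 168, 168, 165, 168]
164 [154, 154, 151, 142, 124, 106, 99, 107, 119, 124, 124, 116, 105, 108, 123, 127, 122, 115, 128, 150, 163, 164, 166, 167, 167, 169, 170, 169, 167, 167]
165 [156, 154, 150, 136, 117, 103, 99, 109, 120, 125, 125, 117, 104, 114, 130, 131, 122, 117, 130, 154, 162, 167, 166, 166, 167, 168, 167, 167, 167, 167]
166 [
[... 6286 characters left out ...]
.float64(-0.0347), 'z': np.float64(0.0011), 'roll': np.float64(-0.01)}
{'x': np.float64(-0.0169), 'y': np.float64(-0.0347), 'z': np.float64(0.0011), 'roll': np.float64(-0.01)}
{'x': np.float64(-0.0169), 'y': np.float64(-0.0347), 'z': np.float64(0.0011), 'roll': np.float64(-0.01)}
{'x': np.float64(-0.0169), 'y': np.float64(-0.0347), 'z': np.float64(0.0011), 'roll': np.float64(-0.01)}
{'x': np.float64(-0.0169), 'y': np.float64(-0.0347), 'z': np.float64(0.0011), 'roll': np.float64(-0.01)}
{'x': np.float64(-0.0169), 'y': np.float64(-0.0347), 'z': np.float64(0.0011), 'roll': np.float64(-0.01)}
{'x': np.float64(-0.0169), 'y': np.float64(-0.0347), 'z': np.float64(0.0011), 'roll': np.float64(-0.01)}
```

Edges and stem are vertical within about 1–2°, and the foot column (259) matches the TCP's projection. Moving over the spot.

Emit:
drive_tool:
  moves:
    - {"x": -0.0169,"y": -0.02,"z": 0,"roll": 0}
    - {"x": -0.0169,"y": -0.0347,"z": 0,"roll": 0}
    - {"x": -0.0169,"y": -0.0347,"z": 0,"roll": 0}
    - {"x": -0.0169,"y": -0.0347,"z": 0,"roll": 0}
    - {"x": -0.0169,"y": -0.0347,"z": 0,"roll": 0}

```text
clock: 13.62
tcp_pos: [0.5817, 0.137, 0.2293]
ee_rot: [-179.9, -0.2, 168.6]
force: [0.8, -0.0, -1.1]
grip_width: 0.0241
grasp_force: 30.0
```

Emit:
drive_tool:
  moves:
    - {"x": -0.0169,"y": -0.0347,"z": 0.01,"roll": 0}
    - {"x": -0.0169,"y": -0.0347,"z": 0.02,"roll": 0}
    - {"x": 0,"y": -0.0147,"z": 0.02,"roll": 0}
    - {"x": 0,"y": 0,"z": 0.02,"roll": 0}
    - {"x": 0,"y": 0,"z": 0,"roll": 0}

```text
clock: 14.25
tcp_pos: [0.5966, 0.049, 0.1581]
ee_rot: [-179.9, -0.4, 168.6]
force: [-0.1, 0.2, -1.8]
grip_width: 0.0236
grasp_force: 30.0
```

```bash
python3 - <<'E'
from h import *
import cv2
s=bot.snapshot("side"); cv2.imwrite("pics/k_raw.png",s[...,::-1])
o=bot.get_obs();p=np.array(o['tcp_pos']);print(p,o['force'],o['grip_width'],o['clock'])
print("foot",np.round(proj('side',p+[0,0,-.076]),1),"hb",np.round(proj('side',p+[0,0,-.034]),1))
S=np.array([.6007,.0502,.037]);print("spot",np.round(proj('side',S),1),"ring",[np.round(proj('side',S+.02*np.array(d)),1) for d in([1,0,0],[-1,0,0],[0,1,0],[0,-1,0])])
g=cv2.cvtColor(s,cv2.COLOR_RGB2GRAY)
print(list(range(246,276)))
for r in range(158,192): print(r,g[r,246:276].tolist())
plan([.6,.05,.125],168.7,4)
E
```

```text
[0.59790789 0.0494999  0.1596329 ] [-0.72074829  0.08381318 -0.33979308] 0.02417917785222616 14.3
foot [262.4 171.3] hb [262.3 163. ]
spot [261.8 180.2] ring [array([257.6, 179.5]), array([266.1, 180.8]), array([260.5, 182.4]), array([263.1, 178. ])]
[246, 247, 248, 249, 250, 251, 252, 253, 254, 255, 256, 257, 258, 259, 260, 261, 262, 263, 264, 265, 266, 267, 268, 269, 270, 271, 272, 273, 274, 275]
158 [150, 149, 152, 152, 154, 151, 145, 131, 102, 68, 61, 99, 135, 146, 146, 146, 146, 147, 147, 135, 122, 125, 148, 160, 163, 161, 162, 163, 162, 163]
159 [150, 152, 150, 152, 149, 146, 137, 118, 87, 59, 60, 100, 132, 144, 145, 147, 147, 147, 146, 137, 121, 128, 149, 160, 164, 162, 163, 163, 162, 163]
160 [150, 152, 151, 151, 148, 143, 126, 103, 79, 64, 77, 103, 126, 139, 142, 146, 147, 147, 146, 137, 123, 127, 151, 161, 162, 162, 161, 163, 164, 161]
161 [152, 152, 152, 150, 147, 133, 115, 92, 78, 69, 85, 103, 116, 130, 139, 146, 146, 146, 144, 138, 122, 128, 150, 162, 163, 164, 164, 163, 163, 163]
162 [150, 152, 151, 150, 141, 122, 103, 86, 78, 71, 83, 95, 105, 124, 140, 145, 144, 148, 1
[... 4319 characters left out ...]
, 133, 140, 145, 152, 159, 166, 160, 148, 130, 107]
191 [107, 113, 118, 120, 119, 122, 131, 134, 129, 130, 136, 137, 136, 135, 135, 133, 134, 135, 136, 134, 134, 135, 137, 141, 142, 144, 141, 135, 126, 106]
at [0.5979 0.0495 0.1596] [-179.95   -0.2   168.6 ] t 14.3 F [-0.7  0.1 -0.3]
{'x': np.float64(-0.0005), 'y': np.float64(0.0002), 'z': np.float64(0.0087), 'roll': np.float64(-0.02)}
{'x': np.float64(-0.0005), 'y': np.float64(0.0002), 'z': np.float64(0.0087), 'roll': np.float64(-0.02)}
{'x': np.float64(-0.0005), 'y': np.float64(0.0002), 'z': np.float64(0.0087), 'roll': np.float64(-0.02)}
{'x': np.float64(-0.0005), 'y': np.float64(0.0002), 'z': np.float64(0.0087), 'roll': np.float64(-0.02)}
```

Ring centre in the side view is about (262.3,180.2) and the foot is near column 263.2, so I shift +3 mm in x. Then I lower slowly.

Emit:
drive_tool:
  moves:
    - {"x": -0.003,"y": 0,"z": 0.01,"roll": 0}
    - {"x": 0,"y": 0,"z": 0.015,"roll": 0}
    - {"x": 0,"y": 0,"z": 0.01,"roll": 0}
    - {"x": 0,"y": 0,"z": 0.004,"roll": 0}
    - {"x": 0,"y": 0,"z": 0,"roll": 0}

```text
clock: 14.92
tcp_pos: [0.6019, 0.0487, 0.1217]
ee_rot: [-180.0, -0.0, 168.6]
force: [0.3, 0.8, -1.0]
grip_width: 0.0237
grasp_force: 30.0
```

Emit:
drive_tool:
  moves:
    - {"x": 0,"y": 0,"z": 0.002,"roll": 0}
    - {"x": 0,"y": 0,"z": 0.002,"roll": 0}
    - {"x": 0,"y": 0,"z": 0,"roll": 0}

```text
clock: 15.3
tcp_pos: [0.602, 0.0486, 0.118]
ee_rot: [-180.0, -0.0, 168.6]
force: [-0.7, 0.4, -1.9]
grip_width: 0.0238
grasp_force: 30.0
```

Emit:
drive_tool:
  moves:
    - {"x": 0,"y": 0,"z": 0.002,"roll": 0}
    - {"x": 0,"y": 0,"z": 0,"roll": 0}
    - {"x": 0,"y": 0,"z": 0,"roll": 0}

```text
clock: 15.68
tcp_pos: [0.6021, 0.0486, 0.1161]
ee_rot: [-180.0, -0.0, 168.6]
force: [0.3, 0.1, -2.8]
grip_width: 0.0242
grasp_force: 30.0
```

Emit:
drive_tool:
  moves:
    - {"x": 0,"y": 0,"z": 0.002,"roll": 0}
    - {"x": 0,"y": 0,"z": 0,"roll": 0}
    - {"x": 0,"y": 0,"z": 0,"roll": 0}

```text
clock: 16.05
tcp_pos: [0.602, 0.0486, 0.114]
ee_rot: [-180.0, -0.0, 168.6]
force: [1.2, -0.7, -2.4]
grip_width: 0.0239
grasp_force: 30.0
```

Emit:
drive_tool:
  moves:
    - {"x": 0,"y": 0,"z": 0.002,"roll": 0}
    - {"x": 0,"y": 0,"z": 0,"roll": 0}

```text
clock: 16.3
tcp_pos: [0.6023, 0.0486, 0.1122]
ee_rot: [180.0, 0.0, 168.6]
force: [0.1, 0.0, -0.6]
grip_width: 0.0242
grasp_force: 30.0
```

Emit:
drive_tool:
  moves:
    - {"x": 0,"y": 0,"z": 0.002,"roll": 0}
    - {"x": 0,"y": 0,"z": 0,"roll": 0}

```text
clock: 16.55
tcp_pos: [0.6023, 0.0487, 0.1101]
ee_rot: [180.0, 0.0, 168.6]
force: [0.7, 0.0, 0.2]
grip_width: 0.0238
grasp_force: 30.0
```

Emit:
drive_tool:
  moves:
    - {"x": 0,"y": 0,"z": 0.002,"roll": 0}
    - {"x": 0,"y": 0,"z": 0,"roll": 0}

```text
clock: 16.8
tcp_pos: [0.6024, 0.0487, 0.1082]
ee_rot: [180.0, 0.0, 168.6]
force: [0.2, -0.2, 0.8]
grip_width: 0.0238
grasp_force: 30.0
```

```bash
cat > f.py <<'E'
from h import *
F=[]
for i in range(8): s=bot.snapshot("side");o=bot.get_obs();F.append(o['force'])
print(np.mean(F,0),np.std(F,0),o['tcp_pos'],o['clock'],o['ee_rot'])
import cv2
cv2.imwrite("pics/last_raw.png",s[...,::-1])
E
python3 f.py
```

```text
[0.66933701 0.14292939 1.03689805] [0.33416859 0.41404799 0.74175278] [0.60231498 0.04865491 0.10816934] 17.2 [1.79994635e+02 3.28835708e-02 1.68572823e+02]
```

Emit:
drive_tool:
  moves:
    - {"x": 0,"y": 0,"z": 0.002,"roll": 0}
    - {"x": 0,"y": 0,"z": 0,"roll": 0}
    - {"x": 0,"y": 0,"z": 0,"roll": 0}

```text
clock: 17.58
tcp_pos: [0.6024, 0.0486, 0.1062]
ee_rot: [180.0, 0.0, 168.6]
force: [0.4, 0.1, 2.5]
grip_width: 0.0239
grasp_force: 30.0
```

```bash
python3 f.py; python3 - <<'E'
import cv2
g=cv2.imread("pics/last_raw.png",0)
print(list(range(253,273)))
for r in range(160,187): print(r,g[r,253:273].tolist())
E
```

```text
[0.81721642 0.00393374 1.86485318] [0.93236058 0.497137   0.42319536] [0.60227236 0.04866223 0.10612807] 17.975 [1.79995847e+02 2.60343619e-02 1.68572595e+02]
[253, 254, 255, 256, 257, 258, 259, 260, 261, 262, 263, 264, 265, 266, 267, 268, 269, 270, 271, 272]
160 [103, 79, 60, 71, 95, 112, 121, 114, 106, 109, 122, 123, 116, 125, 148, 161, 163, 162, 163, 164]
161 [94, 78, 71, 79, 99, 114, 121, 118, 109, 114, 128, 129, 119, 129, 151, 161, 164, 162, 161, 163]
162 [86, 77, 71, 83, 100, 111, 116, 114, 111, 119, 135, 135, 122, 129, 151, 160, 163, 165, 164, 163]
163 [84, 75, 69, 81, 93, 103, 111, 114, 109, 119, 136, 135, 120, 129, 152, 162, 165, 166, 165, 165]
164 [86, 76, 69, 75, 92, 110, 123, 126, 121, 126, 138, 134, 121, 127, 150, 162, 164, 167, 167, 167]
165 [91, 87, 80, 92, 106, 128, 138, 138, 137, 137, 144, 137, 123, 128, 150, 162, 165, 166, 164, 164]
166 [102, 104, 106, 115, 128, 142, 145, 145, 145, 144, 145, 135, 121, 130, 152, 164, 164, 162, 163, 159]
167 [110, 110, 116, 124, 134, 143, 148, 146, 146, 148, 145, 135, 122, 131, 151, 159, 160, 159, 155, 151]
168 [114, 113, 115, 122, 13
[... 1239 characters left out ...]
66, 151, 145, 140, 130, 116, 114, 122, 118, 115, 124, 137, 135, 127, 129, 143, 153, 156, 161, 170]
181 [156, 137, 130, 129, 121, 103, 96, 103, 102, 109, 123, 135, 132, 126, 130, 143, 154, 157, 156, 163]
182 [145, 121, 109, 110, 105, 92, 87, 82, 86, 91, 108, 121, 124, 125, 136, 151, 155, 153, 150, 153]
183 [136, 107, 99, 97, 93, 89, 85, 86, 82, 90, 101, 117, 124, 129, 142, 153, 155, 150, 141, 143]
184 [135, 104, 98, 96, 94, 92, 94, 92, 91, 94, 102, 111, 117, 123, 137, 144, 143, 133, 130, 149]
185 [139, 111, 101, 99, 100, 98, 98, 99, 99, 99, 101, 103, 107, 111, 117, 123, 119, 118, 137, 165]
186 [142, 121, 110, 105, 104, 103, 104, 105, 106, 106, 106, 104, 105, 105, 106, 107, 109, 124, 157, 181]
```

Fz is +1.9 N against about −1.4 N free, so contact is about 3.3 N (half travel). The stem column (262.7) is centred in the ring (259–266) and upright, so I'm handing in.

```bash
python3 -c "
from rig import bot
print(bot.sign_off())"
```

```text
the job is handed in; nothing more can be done
None
```

I handed the job in at about 18 s with the drawer pulled to its stop and the thermometer held upright, its foot inside the pellet's ring at about 3.3 N (roughly half travel, estimated from wrist force); no verdict came back, and I did not re-check the tin, bowl and timer, though I saw no sign of contact with them.

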